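Fetch the big spanner from the back of a crowded hook

TASK

Fetch the large spanner from the back of the crowded hook and stand it, jaw end down, in the steel tool pot; the two smaller spanners in front of it must end up hanging on the spare hook, behind its upturned tip. The spare hook's prong is bent, so feel for it and slide the rings off and on gently without forcing anything against the hooks or the rail; drop no spanner and leave the other things on the bench where they are.

Things in the scene. Friction and masses are not known exactly. Their poses are not given: they have to be found in the camera images.
- rail: Fixed aluminium tool rail, 460 mm long (y), 16 mm deep, on two posts. Origin on the bench under its middle; its top is 252 mm up. The two hooks clip on the side facing the robot, their plates reaching 25 mm above the prongs. Each prong gives a little sideways in its clip (about 2 N per mm near the tip) and springs back.
- hook_full: Steel hook, origin on the prong's axis at the front of its clip plate, 235 mm above the bench; prong (6 mm round) runs 100 mm level along -x, towards the robot, then turns up: tip 116 mm out, 5 mm higher. The crowded hook, with three spanners; its prong is straight along its own -x.
- hook_spare: Steel hook, origin on the prong's axis at the front of its clip plate, 235 mm above the bench; prong (6 mm round) runs 100 mm level along -x, towards the robot, then turns up: tip 116 mm out, 5 mm higher. The spare, empty. Its prong is bent to one side at the root (still level), 0.07 to 0.22 rad off -x: its tip is 8 to 25 mm off. The pose shows neither side nor amount: feel or see it.
- spanner_large: Large steel combination spanner, 190 mm long, 140 g, hanging by its ring at the back of the crowded hook, 40 mm from the plate. Origin: ring centre, 6.3 mm below the prong's axis; x along the ring's axis, z up. Ring: 18 mm bore, 30 mm outside, 9 mm thick, flats on its +y and -y sides to pinch from above. Shank 14 mm wide; jaw head 37 mm wide, ends 175 mm below the origin.
- spanner_large_jaw (a point): Point in the open jaw of the large spanner, 170 mm from the ring's centre, 5 mm short of the jaw end.
- spanner_mid: Small steel combination spanner, 158 mm long, 80 g, hanging by its ring; in the middle, 63 mm from the plate, on the crowded hook. Origin: ring centre, 3.2 mm below the prong's axis; x along the ring's axis, z up. Ring: 12 mm bore, 23 mm outside, 8 mm thick, flats on its +y and -y sides to pinch from above. Shank below: 11 mm wide (y), 5 thick; jaw head 28 mm wide, ends 146 mm below the origin.
- spanner_front: Small steel combination spanner, 158 mm long, 80 g, hanging by its ring; in front, 85 mm from the plate, on the crowded hook. Origin: ring centre, 3.2 mm below the prong's axis; x along the ring's axis, z up. Ring: 12 mm bore, 23 mm outside, 8 mm thick, flats on its +y and -y sides to pinch from above. Shank below: 11 mm wide (y), 5 thick; jaw head 28 mm wide, ends 146 mm below the origin.
- tool_pot: Open round steel tool pot, 92 mm across the rim, 100 mm high, wall 4 mm, about 500 g, standing on the bench to the left or right. Origin: centre of its underside, z up.
- sample_jar: White plastic sample jar with a screw cap, 52 mm across, 62 mm high, on the other side from the tool pot. Bystander. Origin: centre of its underside.
- beaker: Clear glass beaker, 68 mm across, 85 mm high. Bystander. Origin: centre of its underside.
- tip_box: Pale closed box of pipette tips, 85 x 120 x 55 mm. Bystander. Origin: centre of its underside.
- pipe_union: Small brass pipe union standing upright, 23 mm across, 32 mm high. Bystander. Origin: centre of its underside.
- ferrule_dish: Low white dish of brass ferrules, 70 x 100 x 16 mm, under the rail. Bystander. Origin: centre of its underside.
There are look-alikes about, which are no part of the job. What is shaped like the spanner_large but black, green or yellow is not meant.

How it is judged (in metres and radians):
On the way:
1. both smaller spanners hang on the spare hook's prong, let go and still (x of spanner_front in the frame of hook_spare between -0.1 and -0.012 m and y of spanner_front in the frame of hook_spare between -0.028 and 0.028 m and z of spanner_front in the frame of hook_spare between -0.011 and 0.003 m and contact force between each of spanner_front, spanner_mid and the fingers below 0.05 N and linear speed of each of spanner_front, spanner_mid below 0.03 m/s and x of spanner_mid in the frame of hook_spare between -0.1 and -0.012 m and y of spanner_mid in the frame of hook_spare between -0.028 and 0.028 m and z of spanner_mid in the frame of hook_spare between -0.011 and 0.003 m), for 0.2 s.
At the end, for the whole second after the job is handed in: both smaller spanners hang still by their rings on the spare hook's prong, behind its upturned tip (12 to 100 mm from the clip plate); the large spanner stands in the upright tool pot jaw end down, jaw within 40 mm of the pot's foot and ring above the rim; everything let go and at rest (all of step 1 and z of spanner_large_jaw in the frame of tool_pot below 0.04 m and horizontal distance between spanner_large_jaw and tool_pot below 0.045 m and z of spanner_large in the frame of tool_pot above 0.11 m and angle between tool_pot's own z axis and vertical below 0.1 rad and linear speed of each of spanner_large, tool_pot below 0.03 m/s); the robot touches nothing.
It fails at once if a spanner is pressed or dragged on a hook with more than 12 N (contact force between any of spanner_front, spanner_mid, spanner_large and hook_full above 12 N or contact force between any of spanner_front, spanner_mid, spanner_large and hook_spare above 12 N).
It fails at once if the gripper or arm presses on a hook or the rail with more than 12 N (contact force between any of the arm, the fingers and hook_full above 12 N or contact force between any of the arm, the fingers and hook_spare above 12 N or contact force between any of the arm, the fingers and rail above 12 N).
It fails at once if a spanner is dropped (falls free faster than 0.7 m/s) ((linear speed of spanner_front above 0.7 m/s and contact force between spanner_front and the fingers below 0.05 N) or (linear speed of spanner_mid above 0.7 m/s and contact force between spanner_mid and the fingers below 0.05 N) or (linear speed of spanner_large above 0.7 m/s and contact force between spanner_large and the fingers below 0.05 N)).
It fails at once if another thing on the bench is shifted by more than 25 mm, or the tool pot by more than 40 mm (distance of any of sample_jar, beaker, tip_box, pipe_union, ferrule_dish from where it was at the start of the episode above 0.025 m or distance of tool_pot from where it was at the start of the episode above 0.04 m).
It also fails if it takes over 72 s, if anything falls off the work surface, if the arm or the gripper's body presses on something with over 40 N, if the wrist force passes 120 N, or if a joint passes its speed limit or range.

ROBOT

A 7-joint arm with a two-finger parallel gripper is mounted at the origin on the work surface. World frame = base frame: x ahead of the robot, y to its left, z up, the work surface at z = 0. Lengths are in mm, angles in rad, forces in N, time in s.
With the tool pointing down it reaches from about 350 to 900 mm from the base axis. Payload 7.2 kg.
Tool frame: the origin (TCP) lies on the centre line of the jaws, within the pads' length; the fingertips stand arm.tcp_to_tips ahead of it and the grasp point (between the pads) lies 2 mm behind it (arm.tcp_to_tips is the distance from the TCP to the fingertips, in mm); z points along the fingers, y is the line along which they close (so a half turn about z gives the same grasp; the last joint's range is limited). The gripper opens to 88 mm and grips with 3 to 60 N. Pads are 20 mm wide; open, the fingers measure 115 mm over their backs; the gripper's body (75 mm by 178 mm) begins 61 mm behind the grasp point.
Start: joints at [-1.267, 0.411, -0.013, 1.596, 0.006, 1.134, -0.082], TCP at [227.067, 582.296, 239.653] pointing down, gripper open.
Joint ranges: [-2.95, 2.95], [-0.29, 1.99], [-1.47, 1.44], [0.14, 2.54], [-1.03, 4.17], [0.13, 1.85], [-2.86, 2.86]. Speed limits (rad/s): [2.39, 2.39, 3.01, 3.01, 3.14, 3.14, 3.14].

INTERFACE

Orientations are given as a rotation vector (axis times angle).
In Python, from cell import get_state, grab_frame, camera_info, job_done, arm gives the robot as it stands.
- The arm moves only by the shell command python3 -m inch 'ROWS' [FORCE]. ROWS is JSON, a list of rows, each a list of 5 numbers: the shift along the tool's x, y, z in mm, then the turn about the tool's z in degrees, then the closure, from -1 (fully open) to 1 (shut). In form: [[dx, dy, dz, twist, fingers], ...]. A call has 1 to 20 rows; each row shifts and turns the commanded pose from where the row before left it, along the tool's axes as they then stand; what a row does not reach is not made up. A row lasts 1/12 s, in which the tool goes at most 41.7 mm and 7.16 degrees, less where a joint would pass 70% of its speed; a pose out of reach is approached as far as the arm can. A call is refused whole if a number of a shift passes 41.7 or a number of a turn 7.16, either way. A call with a gripper value outside its range is refused whole. The fingers move at their own pace and stop on an object; FORCE is the grip in N (left out, the last holds). Time passes only in rows, so rows that do not move let the fingers close. It gives the time, the measured TCP pose, the force, the opening and the grip force at its end, in the units of the state.
- get_state(): the state, without advancing time (a new reading comes with each control period).
- grab_frame(name): name is "scene" or "top" or "wrist"; returns (picture, depth): 384x512x3 uint8, red, green, blue; 384x512 float32, mm along the optical axis (not along the pixel's ray), 0 where there is no reading.
- camera_info(name): a dict with "mtx" (3x3 intrinsics, pixels), "view" (4x4, takes a point from world to camera coordinates); the wrist camera has in their place "mount" (4x4, takes a point from camera to tool coordinates, whose origin is the TCP and whose axes are the flange's). Camera axes: x right, y down, z forward; pixel columns grow to the right and rows downward; lengths in mm; the calibration is good to about 2 mm. The wrist camera is an equidistant fisheye: a pixel r from the principal point sees the ray r / f radians off the axis. A picture is of the moment at which its call begins: read the wrist's pose just before it. camera_info takes no time and is no camera call.
- job_done(): hands the job in; it is judged then, once.
The state is a dict: "t": time; "q": joint angles; "qd": joint speeds; "joint_torque": joint torques, N m; "tool_pos": TCP position; "tool_rot": TCP orientation; "contact_force": force on the tool from outside, world axes, zero at the start; "ft_torque": the same for the moment, N m; "opening": finger opening in mm; "grip_force": force on a finger pad.
Only numpy, scipy, OpenCV 4.12 (cv2) and the standard library are available. Lean on these libraries where they do the work, as an engineer would, in place of code of your own. Each camera call takes 0.05 s, during which the arm holds its last target. There are 200 camera calls.

## Working session

There is one attempt and no reset: what is moved stays moved. The work goes in short steps, Python scripts to look and compute and a shell command to move; the robot and the scene stay as the last step left them, time stands still between calls to the robot, and variables do not carry over. Pictures are saved under pics/ and viewed, at most 10 in all, crops included, and the job is handed in when it is done.

```bash
mkdir -p pics; ls; cat > h.py <<'E'
import numpy as np,cv2
from cell import *
from scipy.spatial.transform import Rotation as R
def cloud(name):
    im,d=grab_frame(name);ci=camera_info(name);K=np.array(ci['mtx']);V=np.array(ci['view'])
    v,u=np.mgrid[:384,:512]
    P=np.stack([(u-K[0,2])/K[0,0]*d,(v-K[1,2])/K[1,1]*d,d,np.ones_like(d)],-1)@np.linalg.inv(V).T
    P=P[...,:3];P[d==0]=np.nan
    return im,P
E
python3 - <<'E'
from h import *
s=get_state();print({k:np.round(v,3) for k,v in s.items()},arm.tcp_to_tips)
for n in('scene','top'):
    im,P=cloud(n);np.savez(n+'.npz',im=im,P=P)
    ci=camera_info(n);print(n,np.round(np.linalg.inv(ci['view']),2),np.round(ci['mtx'],1))
    globals()[n]=im
o=np.vstack([scene,top]);cv2.imwrite('pics/a.png',cv2.resize(scene,(800,600),interpolation=2)[...,::-1]);cv2.imwrite('pics/b.png',cv2.resize(top,(800,600),interpolation=2)[...,::-1])
E
```

```text
pics
{'t': np.float64(0.0), 'q': array([-1.267,  0.412, -0.013,  1.597,  0.006,  1.134, -0.082]), 'qd': array([ 0.001,  0.   , -0.001,  0.001,  0.   , -0.   , -0.002]), 'joint_torque': array([-0.0000e+00, -5.8797e+01,  6.4200e-01, -2.9107e+01, -5.4000e-02,
        1.8000e-02,  0.0000e+00]), 'tool_pos': array([226.895, 581.841, 238.794]), 'tool_rot': array([-5.810e-01, -3.087e+00,  3.000e-03]), 'contact_force': array([-0.287,  0.183, -0.085]), 'ft_torque': array([-0.027,  0.034, -0.032]), 'grip_force': np.float64(0.0), 'opening': np.float64(87.691)} 17.0
scene [[-6.3000e-01  6.0000e-01 -5.0000e-01  9.9386e+02]
 [ 7.8000e-01  4.8000e-01 -4.0000e-01  4.5833e+02]
 [ 0.0000e+00 -6.4000e-01 -7.7000e-01  9.7278e+02]
 [ 0.0000e+00  0.0000e+00  0.0000e+00  1.0000e+00]] [[375.5   0.  257.1]
 [  0.  375.5 183.4]
 [  0.    0.    1. ]]
top [[-1.00000e-02 -9.80000e-01  1.80000e-01  2.27130e+02]
 [-1.00000e+00  0.00000e+00 -0.00000e+00  2.86500e+01]
 [ 0.00000e+00 -1.80000e-01 -9.80000e-01  1.37041e+03]
 [ 0.00000e+00  0.00000e+00  0.00000e+00  1.00000e+00]] [[459.2   0.  254.2]
 [  0.  459.2 191.6]
 [  0.    0.    1. ]]
```

View pics/a.png

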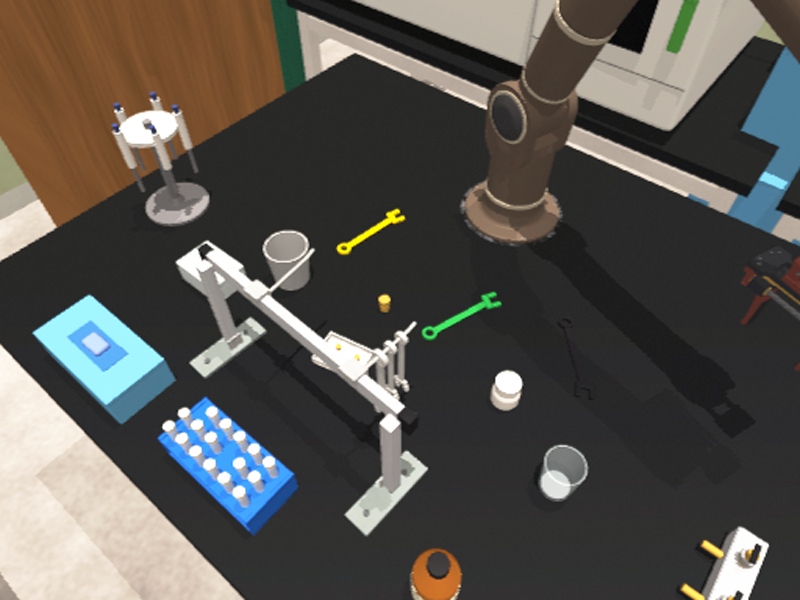

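View pics/b.png

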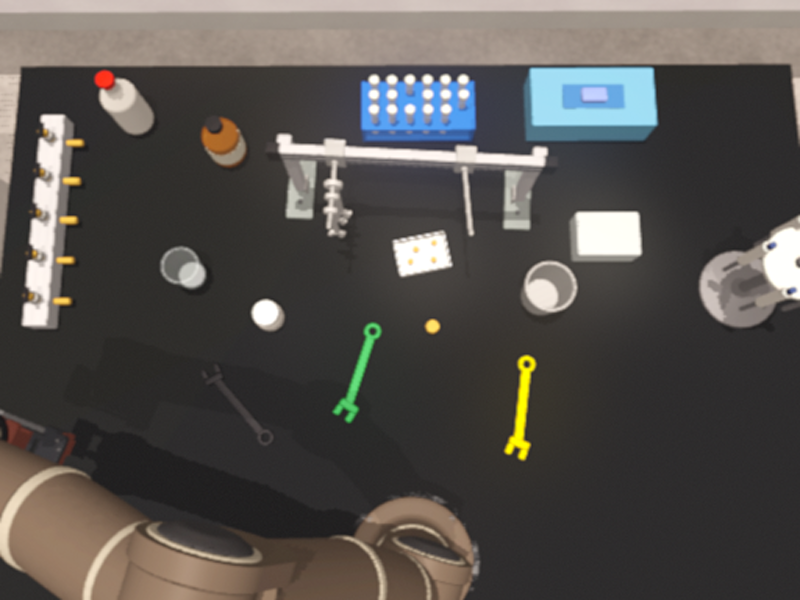

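Pictures (800×600): crowded hook with three steel spanners at top view (335,150)-(335,235), spare hook (465,155)-(472,235) bent right (−y), pot at (548,288), jar (267,315), beaker (183,267), union (432,326), tip box (605,237), dish (422,254). Candidates for the large spanner: black (235,405), green (360,370), yellow (522,405) lie on the bench and are excluded. The steel one at the back of the crowded hook, (333,183), is the one meant.

```bash
python3 - <<'E'
from h import *
T=np.load('top.npz');im,P=T['im'],T['P']
x,y,z=np.moveaxis(P,-1,0)
v,u=np.mgrid[:384,:512]
# rail top
m=(abs(z-252)<12)&(u>175)&(u<360)&(v>80)&(v<115)
print('rail n',m.sum()); 
for a in range(175,360,12):
    k=m&(u>=a)&(u<a+12)
    if k.any(): print(a,np.round([x[k].min(),x[k].max(),np.median(y[k]),np.median(z[k])],1))
def fit(k): 
    q=P[k]; return np.round(np.r_[np.nanmedian(q,0),q.shape[0]],1)
# prongs: row by row
print('prongs')
for name,(a,b) in dict(full=(200,232),spare=(288,312)).items():
    for r in range(90,156,2):
        k=(v==r)&(u>=a)&(u<b)&(z>205)&(z<300)
        if k.any(): print(name,r,u[k].min(),u[k].max(),np.round([np.median(x[k]),y[k].min(),np.median(y[k]),y[k].max(),np.median(z[k])],1))
for n,(cu,cv,w,lo,hi) in dict(pot=(350,183,25,88,112),jar=(171,201,15,50,72),beak=(117,171,18,60,100),union=(277,208,8,25,40),tip=(387,150,30,45,62)).items():
    k=(abs(u-cu)<w)&(abs(v-cv)<w)&(z>lo)&(z<hi); q=P[k]
    if len(q): print(n,len(q),np.round([q.min(0),q.max(0),(q.min(0)+q.max(0))/2],1).tolist())
S=np.load('scene.npz')['im'][190:270,210:290]
cv2.imwrite('pics/c.png',np.hstack([cv2.resize(im[85:160,195:245],(400,600),interpolation=2),cv2.resize(S[:,:53],(400,600),interpolation=2)])[...,::-1])
E
```

```text
rail n 1520
175 [682.5 717.6 210.8 251.3]
187 [681.2 700.7 182.2 250.5]
199 [675.7 704.1 148.6 252.1]
211 [648.3 702.8 119.6 259.3]
223 [675.2 694.4  89.4 250.7]
235 [674.2 691.2  55.9 251.4]
247 [671.6 691.2  27.4 250.6]
259 [669.8 690.4  -6.  251.1]
271 [667.7 685.6 -36.8 250.9]
283 [664.5 691.8 -68.  252.5]
295 [657.3 692.5 -95.4 258.3]
307 [ 663.8  682.5 -127.5  250.4]
319 [ 662.6  680.2 -158.3  250.4]
331 [ 659.5  677.3 -191.   250.8]
343 [ 656.4  690.2 -222.2  251.2]
355 [ 657.2  675.2 -239.7  253.7]
prongs
full 90 208 220 [699.7 109.3 125.3 140.1 262. ]
full 92 208 220 [694.9 109.7 124.6 139.9 260.4]
full 94 200 229 [692.5  86.7 123.4 161.3 253.3]
full 96 200 231 [686.6  81.5 121.  161.7 254.3]
full 98 200 231 [682.   81.6 120.5 161.7 252.3]
full 100 200 231 [678.1  81.5 119.5 162.3 248.2]
full 102 200 231 [678.5  82.3 120.9 164.  233.6]
full 104 209 231 [676.5  83.1 119.6 141.2 224.6]
full 106 213 221 [674.9 110.  120.6 129.1 214.3]
full 108 213 214 [660.8 126.3 127.7 129.  236.7]
full 110 213 214 [654.5 126.1 127.4 128.7 239.1]
full 112 213 214 [648.3 125.9 127.2 128.5 240.9
[... 2011 characters left out ...]
.3 -93.  236.7]
spare 140 300 301 [573.6 -97.6 -96.6 -95.5 236.2]
spare 142 300 301 [568.4 -97.9 -96.5 -95.1 235.7]
spare 144 300 301 [562.9 -97.3 -96.3 -95.3 236.1]
spare 146 300 302 [556.2 -99.5 -97.  -94.4 240.7]
spare 148 301 302 [551.5 -99.5 -98.3 -97.2 238.8]
spare 150 301 302 [545.9 -99.6 -98.1 -96.6 239.9]
pot 194 [[444.3, -301.4, 88.0], [534.6, -210.1, 105.0], [489.4, -255.7, 96.5]]
jar 207 [[426.6, 243.7, 51.8], [473.0, 289.3, 67.9], [449.8, 266.5, 59.8]]
beak 204 [[500.3, 389.1, 60.4], [568.5, 454.1, 90.9], [534.4, 421.6, 75.6]]
union 50 [[416.1, -53.6, 25.3], [437.5, -32.9, 37.3], [426.8, -43.3, 31.3]]
tip 1144 [[508.2, -439.9, 45.0], [642.5, -282.4, 61.9], [575.3, -361.1, 53.5]]
```

View pics/c.png

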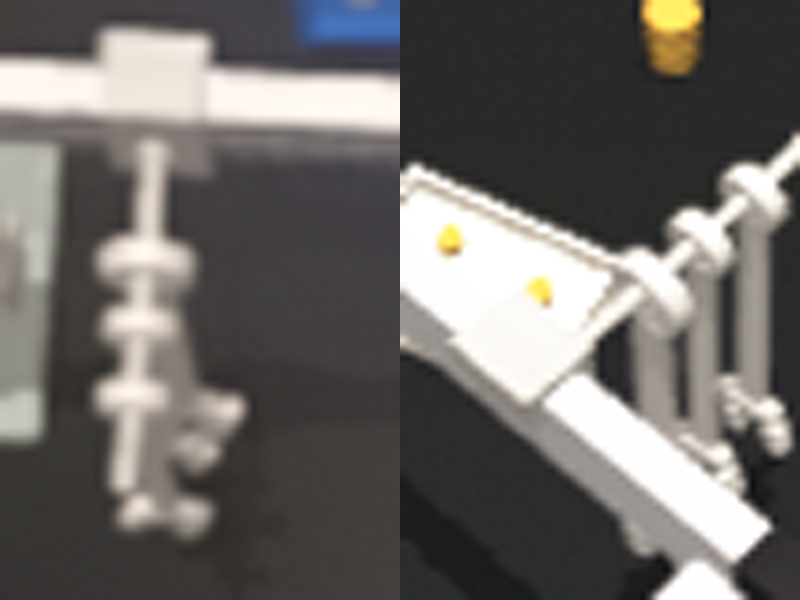

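The crop confirms it: the thickest ring is rearmost, at crop (145,258), with the two smaller ones in front at (135,325) and (130,395). Depth gives ring centres at x≈635, 613 and 589, y≈130, matching the 40/63/85 mm spacing from a plate at x≈675. The spare prong bends towards −y, about 0.13 rad off its hook axis. Moving to hover now.

```bash
cat >> h.py <<'E'
def go(x,y,z,yaw):
    "yaw: tool x = (-cos yaw, +sin yaw)... prints shift in tool axes (after twist) and twist"
    s=get_state();M=R.from_rotvec(s['tool_rot']).as_matrix();p=np.array(s['tool_pos'])
    c=np.arctan2(M[1,0],-M[0,0]);tx=np.array([-np.cos(yaw),np.sin(yaw),0]);ty=np.array([np.sin(yaw),np.cos(yaw),0])
    d=np.array([x,y,z])-p
    print('t%.2f'%s['t'],'p',p.round(1),'yaw',round(c,4),'tilt',M[2].round(4),'F',np.round(s['contact_force'],2),'op',round(float(s['opening']),1),'grip',round(float(s['grip_force']),1))
    print('shift',np.round([d@tx,d@ty,-d[2]],1),'twist deg',round(np.degrees(yaw-c)*1,2))
E
python3 -m inch '[[0,0,-27,-6,0],[0,0,-27,-6,0],[0,0,-27,-6,0],[-24,-26.7,0,0,0],[-24,-26.7,0,0,0],[-24,-26.7,0,0,0],[-24,-26.7,0,0,0],[-24,-26.7,0,0,0],[-24,-26.7,0,0,0],[-24,-26.7,0,0,0],[-24,-26.7,0,0,0],[-24,-26.7,0,0,0],[-24,-26.7,0,0,0],[-24,-26.7,0,0,0],[-24,-26.7,0,0,0],[-24,-26.7,0,0,0],[-24,-26.7,0,0,0],[0,0,0,0,0],[0,0,0,0,0]]' 15
python3 - <<'E'
from h import *
go(589,131,300,.065)
im,d=grab_frame('wrist');np.savez('w.npz',im=im,d=d,s=get_state()['tool_pos'],r=get_state()['tool_rot'])
ci=camera_info('wrist');print(ci)
cv2.imwrite('pics/d.png',cv2.resize(im,(800,600),interpolation=2)[...,::-1])
E
```

```text
t: 1.68
tool_pos: [541.8, 187.4, 320.1]
tool_rot: [-0.098, -3.14, 0.002]
contact_force: [0.2, -0.2, 0.7]
opening: 43.7
grip_force: 0.0
t1.68 p [541.8 187.4 320.1] yaw 0.0622 tilt [ 5.e-04 -1.e-03 -1.e+00] F [ 0.19 -0.22  0.71] op 43.7 grip 0.0
shift [-50.7 -53.3  20.1] twist deg 0.16
{'mtx': array([[297.31863964,   0.        , 253.94061757],
       [  0.        , 297.31863964, 194.58008752],
       [  0.        ,   0.        ,   1.        ]]), 'mount': array([[-9.20543570e-04, -9.52784876e-01, -3.03644747e-01,
         8.44591504e+01],
       [ 9.99999483e-01, -7.45712329e-04, -6.91728300e-04,
        -1.40345034e-01],
       [ 4.32636631e-04, -3.03645227e-01,  9.52785070e-01,
        -1.45596887e+02],
       [ 0.00000000e+00,  0.00000000e+00,  0.00000000e+00,
         1.00000000e+00]])}
```

View pics/d.png

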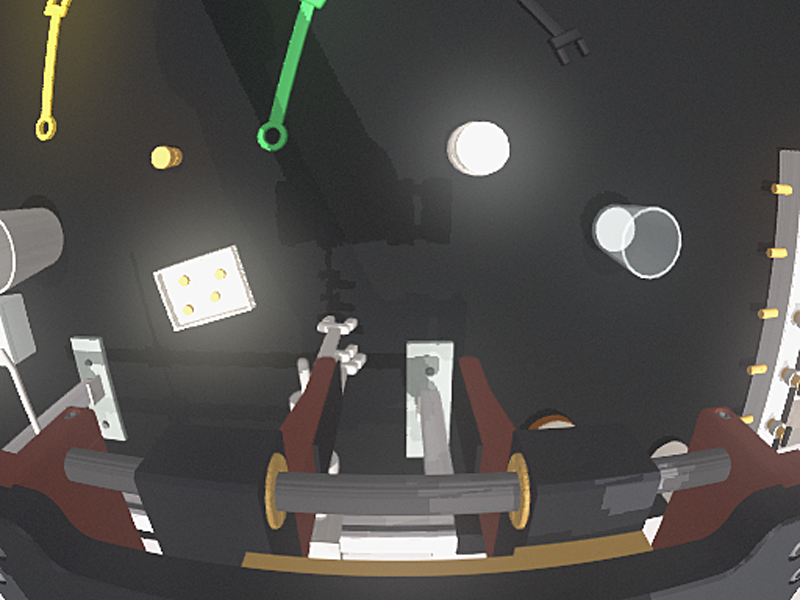

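Wrist view: the jaws are half closed with the spanner heads at (340,330) and the prong tip near (303,370), just left of the left finger. The jar (478,148), beaker (640,240) and dish (205,287) are clear. Moving above the front ring with the jaws open, then measuring from the wrist.

```bash
cat >> h.py <<'E'
def wcloud():
    s=get_state();im,d=grab_frame('wrist');ci=camera_info('wrist');K=ci['mtx'];M=np.array(ci['mount'])
    v,u=np.mgrid[:384,:512];a=(u-K[0,2])/K[0,0];b=(v-K[1,2])/K[1,1];th=np.hypot(a,b)+1e-9
    k=np.tan(th)/th;P=np.stack([a*k*d,b*k*d,d,np.ones_like(d)],-1)@M.T
    P=P[...,:3]@R.from_rotvec(s['tool_rot']).as_matrix().T+np.array(s['tool_pos'])
    P[(d==0)|(th>1.3)]=np.nan
    return im,P
def prong(P,x0,x1,y0,y1,st=6,zlo=226,zhi=262):
    x,y,z=np.moveaxis(P,-1,0)
    for a in np.arange(x0,x1,st):
        k=(x>=a)&(x<a+st)&(y>y0)&(y<y1)&(z>zlo)&(z<zhi)
        if k.sum()>2: print(a,k.sum(),np.round([y[k].min(),np.median(y[k]),(y[k].min()+y[k].max())/2,y[k].max(),np.median(z[k]),z[k].max()],1))
E
python3 -m inch '[[-16,-18,7,0,-1],[-16,-18,7,0,-1],[-16,-18,6,0,-1],[0,0,0,0,-1],[0,0,0,0,-1],[0,0,0,0,-1]]' 15
python3 - <<'E'
from h import *
go(589,131,229.8,.065)
im,P=wcloud();prong(P,530,680,105,160)
cv2.imwrite('pics/e.png',cv2.resize(im,(800,600),interpolation=2)[...,::-1])
E
```

```text
t: 2.23
tool_pos: [584.9, 135.2, 300.5]
tool_rot: [-0.087, -3.14, -0.001]
contact_force: [0.3, 1.2, -0.0]
opening: 80.6
grip_force: 0.0
t2.23 p [584.9 135.2 300.5] yaw 0.0553 tilt [ 9.e-04  9.e-04 -1.e+00] F [ 0.28  1.18 -0.01] op 80.6 grip 0.0
shift [-4.3 -3.9 70.7] twist deg 0.55
554 43 [131.4 134.3 134.3 137.2 242.3 244.2]
560 66 [131.  133.9 134.  137.1 241.9 243.6]
566 57 [130.5 133.5 133.6 136.7 239.7 242.3]
572 56 [130.1 132.9 132.9 135.7 238.2 239.7]
578 65 [121.9 132.3 128.6 135.3 238.  242.5]
584 336 [121.  132.2 132.2 143.4 239.4 244.6]
590 98 [121.4 133.1 132.3 143.2 241.8 244.5]
596 55 [128.5 131.2 131.4 134.3 238.1 240. ]
602 47 [128.4 131.4 131.2 134.  238.1 239.5]
608 325 [119.6 130.3 130.6 141.6 238.4 244.4]
614 88 [120.4 132.5 130.9 141.4 241.9 244.5]
620 37 [127.8 129.7 130.  132.1 238.2 239.4]
626 222 [114.7 127.5 128.6 142.4 238.4 244.8]
632 246 [114.2 130.7 128.8 143.4 241.  245.3]
638 58 [115.1 132.8 129.  142.9 240.5 244.2]
644 40 [125.3 128.  128.  130.7 237.7 239.5]
650 35 [124.9 127.1 127.7 130.4 238.3 239.8]
656 32 [124.6 127.2 126.9 129.2 238.  239.4]
662 23 [124.2 126.2 126.5 128.9 237.9 239.1]
668 17 [110.6 123.  120.8 131.1 233.  234.7]
674 108 [109.5 123.9 125.4 141.3 261.3 262. ]
```

View pics/e.png

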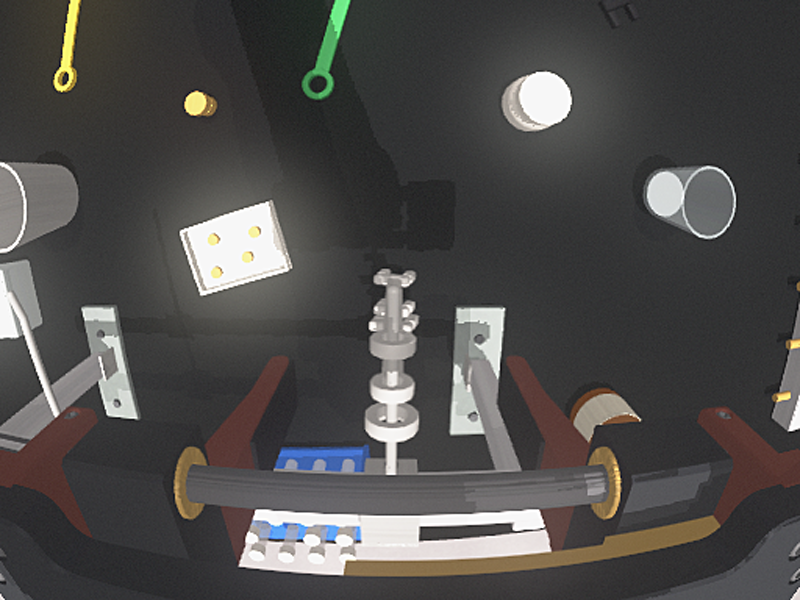

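Clean view: front ring at (393,345), mid (391,387), large (391,420), and prong tip behind (395,275). The wrist depth gives the crowded prong's yaw as 0.072 and the front ring at (588.5, 132.2). Descending and gripping.

```bash
python3 -m inch '[[-2,-1.4,12,1,0],[-1.8,-1.3,15,0,0],[0,0,15,0,0],[0,0,15,0,0],[0,0,13.7,0,0],[0,0,0,0,0],[0,0,0,0,0.5],[0,0,0,0,1],[0,0,0,0,1],[0,0,0,0,1],[0,0,0,0,1],[0,0,0,0,1]]' 15
python3 - <<'E'
from h import *
go(588.5,132.2,229.8,.072)
E
```

```text
t: 3.28
tool_pos: [589.8, 130.6, 230.9]
tool_rot: [0.118, 3.138, 0.002]
contact_force: [-0.2, 0.7, 3.9]
opening: 22.5
grip_force: 15.0
t3.28 p [589.8 130.6 230.9] yaw 0.0749 tilt [-0.0015  0.0011 -1.    ] F [-0.21  0.68  3.86] op 22.5 grip 15.0
shift [1.5 1.5 1.1] twist deg -0.16
```

```bash
python3 -m inch '[[0,1.4,0,0,1],[0,0,-1.2,0,1],[0,0,-1,0,1],[0,0,-1,0,1],[0,0,0,0,1]]' 
python3 - <<'E'
from h import *
go(588.5,132.2,233,.072)
im,P=wcloud();prong(P,545,600,105,160)
E
```

```text
t: 3.7
tool_pos: [589.4, 131.4, 233.0]
tool_rot: [-0.118, -3.139, 0.0]
contact_force: [0.7, -0.5, -0.3]
opening: 22.7
grip_force: 15.0
t3.70 p [589.4 131.4 233. ] yaw 0.0752 tilt [ 4.e-04 -2.e-04 -1.e+00] F [ 0.71 -0.5  -0.26] op 22.7 grip 15.0
shift [0.9 0.7 0. ] twist deg -0.18
551 20 [132.6 134.4 134.4 136.1 241.5 243.1]
557 128 [131.4 134.4 134.4 137.4 242.7 244.4]
563 100 [131.2 134.  133.9 136.7 241.1 243.3]
569 101 [112.4 133.4 124.3 136.3 239.2 241.7]
575 1438 [109.4 132.7 132.  154.6 246.7 262. ]
581 790 [119.8 131.1 131.5 143.1 239.6 261.4]
587 412 [119.4 131.6 131.1 142.8 244.5 261.9]
593 111 [118.9 132.7 130.6 142.4 242.8 261.1]
599 91 [128.8 131.8 135.4 141.9 238.  258.5]
```

```bash
python3 -m inch '[[0,0.7,0,0,1],[4,0,0,0,1],[4,0,0,0,1],[4,0,-0.2,0,1],[4,0,-1,0,1],[4,0,-1.2,0,1],[0,0,0,0,1]]' 
python3 - <<'E'
from h import *
go(588.5,132.2,233,.072)
im,P=wcloud();prong(P,540,580,105,160)
E
```

```text
t: 4.33
tool_pos: [568.9, 134.0, 236.0]
tool_rot: [0.117, 3.139, 0.001]
contact_force: [0.4, -0.5, -1.1]
opening: 22.6
grip_force: 15.0
t4.33 p [568.9 134.  236. ] yaw 0.0747 tilt [-1.e-04  4.e-04 -1.e+00] F [ 0.43 -0.49 -1.13] op 22.6 grip 15.0
shift [-19.7  -0.4   3. ] twist deg -0.15
552 708 [112.5 119.8 133.6 154.6 246.8 262. ]
558 973 [121.8 146.2 139.3 156.7 243.4 262. ]
564 712 [122.1 136.  133.8 145.4 245.6 258.9]
570 161 [121.6 136.2 133.3 145.1 247.6 261.7]
576 79 [121.4 133.9 133.  144.6 238.5 261.2]
```

```bash
python3 -m inch '[[4,0,-1.2,0,1],[4,0,-1.2,0,1],[4,0,-1,0,1],[4,0,-0.5,0,1],[4,0,-0.5,0,1],[5,0,-0.5,0,1],[8,0,-2,0,1],[10,0,-6,0,1],[12,0,-10,0,1],[0,0,0,0,1]]' 
python3 - <<'E'
from h import *
go(500,-95,260,-.075)
im,P=wcloud();prong(P,500,575,105,160)
T=np.load('top.npz')['P'];prong(T,540,670,-110,-80)
E
```

```text
t: 5.22
tool_pos: [513.3, 138.4, 260.4]
tool_rot: [0.117, 3.138, 0.002]
contact_force: [-0.3, 0.5, -0.7]
opening: 22.7
grip_force: 15.0
t5.22 p [513.3 138.4 260.4] yaw 0.0743 tilt [-0.0011  0.0014 -1.    ] F [-0.31  0.5  -0.72] op 22.7 grip 15.0
shift [  30.8 -231.8    0.4] twist deg -8.55
500 430 [118.9 150.1 139.  159.1 253.9 261.9]
506 581 [127.1 137.8 138.5 149.9 252.4 261.9]
512 65 [126.5 138.7 138.  149.5 256.7 262. ]
518 3 [149.  149.1 149.1 149.1 261.5 261.8]
554 40 [131.9 134.8 134.4 136.9 242.2 243.8]
546 5 [-99.6 -99.  -98.4 -97.2 237.9 243.5]
552 6 [-99.8 -96.8 -97.1 -94.4 240.6 243.8]
558 4 [-97.3 -96.1 -95.9 -94.4 239.6 241.8]
564 4 [-97.9 -96.3 -96.3 -94.8 237.4 238.9]
570 4 [-97.7 -96.6 -96.5 -95.2 236.4 238.2]
576 8 [-97.9 -95.3 -95.3 -92.7 236.2 238.1]
582 6 [-98.2 -95.2 -95.6 -93.1 236.  242.3]
588 4 [-95.3 -94.2 -94.2 -93.1 238.3 239.9]
594 6 [-95.8 -94.4 -94.4 -93.1 237.6 238.5]
600 4 [-96.1 -94.4 -94.6 -93.1 238.9 239.5]
606 7 [-96.4 -93.4 -93.6 -90.8 236.5 239.8]
612 5 [-93.6 -91.2 -92.2 -90.7 237.2 240.7]
618 4 [-93.6 -93.5 -92.6 -91.6 239.1 240. ]
624 4 [-93.8 -91.1 -92.3 -90.7 239.4 242.4]
630 7 [-94.1 -91.2 -91.5 -88.8 237.4 240. ]
636 6 [-94.4 -91.7 -91.5 -88.5 235.1 242. ]
642 4 [-92.1 -90.7 -90.6 -89.1 233.5 237.2]
648 4 [-91.9 -90.5 -90.5 -89.1 237.3 238.3]
654 8 [-95.  -90.6 -90.6 -86.2 234.9 243.6]
660 54 [-107.2  -94.   -93.8  -80.4  244.4  261.1]
666 24 [-109.9  -96.6  -96.2  -82.5  258.3  261.7]
```

```bash
python3 -m inch '[[2,-5,0,-2.9,1],[2,-12,0,-2.9,1],[0,-20,0,-2.7,1],[0,-24,0,0,1],[0,-26,0,0,1],[0,-26,0,0,1],[0,-26,0,0,1],[0,-26,0,0,1],[0,-24,0,0,1],[0,-20,0,0,1],[0,-14,0,0,1],[0,-8,0,0,1],[0,-4,0,0,1],[0,0,0,0,1],[0,0,0,0,1]]' 
python3 - <<'E'
from h import *
go(515,-99,250,-.075)
im,P=wcloud();prong(P,490,670,-130,-70)
cv2.imwrite('pics/f.png',cv2.resize(im,(800,600),interpolation=2)[...,::-1])
E
```

```text
t: 6.52
tool_pos: [525.2, -95.5, 258.3]
tool_rot: [0.116, -3.139, -0.001]
contact_force: [-0.2, -0.3, -0.6]
opening: 22.6
grip_force: 15.0
t6.52 p [525.2 -95.5 258.3] yaw -0.0741 tilt [ 2.e-04  4.e-04 -1.e+00] F [-0.24 -0.33 -0.61] op 22.6 grip 15.0
shift [10.4 -2.7  8.3] twist deg -0.05
508 206 [-110.   -80.5  -93.2  -76.5  252.5  261.8]
514 387 [-116.7 -109.1 -100.3  -83.8  254.6  262. ]
520 575 [-107.3  -97.2  -95.9  -84.5  250.9  261.9]
526 31 [-106.7  -96.2  -95.3  -83.9  260.   261.7]
532 9 [-106.5 -106.3  -95.   -83.6  261.4  261.9]
544 40 [-100.5  -97.9  -97.9  -95.2  242.9  244.5]
550 47 [-99.7 -97.4 -97.2 -94.8 241.1 242.9]
556 46 [-99.4 -96.7 -96.9 -94.4 239.4 240.9]
562 47 [-99.  -96.3 -96.5 -94.  238.1 239.1]
568 52 [-98.8 -96.4 -96.2 -93.5 238.  239.6]
598 36 [-96.9 -93.8 -93.9 -90.8 238.1 239.2]
604 47 [-96.7 -93.6 -93.6 -90.4 237.9 239. ]
610 48 [-96.4 -93.1 -93.1 -89.9 237.7 239.5]
616 43 [-96.1 -92.9 -93.1 -90.2 237.9 239. ]
622 36 [-95.7 -93.1 -92.8 -89.8 238.  239.2]
628 27 [-95.4 -92.8 -92.4 -89.5 238.1 238.7]
```

View pics/f.png

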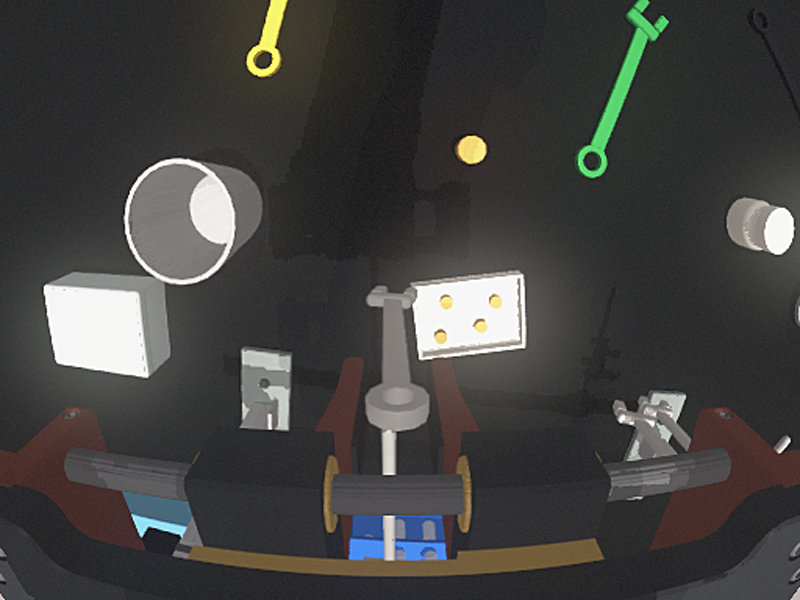

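Spare prong visible at (390,430)-(390,550), and the gripped ring at (397,405). The prong line is y≈−93.0 at x=616 and −97.6 at the tip (x≈546), so yaw ≈ −0.065. Aligning the ring in front of the tip.

```bash
python3 -m inch '[[0,-1.5,7,0.5,1],[0,-2,7,0,1],[0,0,6,0,1],[0,0,0,0,1],[0,0,0,0,1]]' 
python3 - <<'E'
from h import *
go(525,-99,238,-.065)
im,P=wcloud();prong(P,504,670,-125,-76,4,238,258)
x,y,z=np.moveaxis(P,-1,0);k=(abs(x-523)<12)&(abs(y+99)<14)&(z>225)&(z<256)
q=P[k];print(len(q),np.percentile(q,[1,50,99],axis=0).round(1)); print('top',q[q[:,2]>q[:,2].max()-3].mean(0).round(1),q[:,2].max())
E
```

```text
t: 6.98
tool_pos: [525.0, -99.7, 237.8]
tool_rot: [0.102, -3.139, -0.0]
contact_force: [-0.2, -0.9, -0.4]
opening: 22.9
grip_force: 15.0
t6.98 p [525.  -99.7 237.8] yaw -0.0647 tilt [ 1.3e-03  1.0e-04 -1.0e+00] F [-0.16 -0.9  -0.39] op 22.9 grip 15.0
shift [-0.   0.7 -0.2] twist deg -0.02
508 110 [-87.9 -83.  -84.  -80.1 248.4 257.9]
512 584 [-122.3 -113.1 -100.8  -79.2  249.6  258. ]
516 192 [-113.3  -94.4 -101.1  -88.8  245.9  258. ]
520 412 [-111.5 -102.7 -100.1  -88.6  247.8  257.9]
524 243 [-111.4 -100.4  -99.8  -88.3  249.3  254.6]
528 43 [-111.1  -88.4  -99.5  -88.   247.7  256.1]
532 27 [-110.9 -110.7  -99.4  -87.9  248.3  257.1]
540 5 [-99.3 -98.7 -98.4 -97.5 241.7 243.3]
544 60 [-100.3  -97.9  -97.9  -95.5  242.6  244.7]
548 35 [-100.2  -97.6  -97.7  -95.2  242.1  243.7]
552 24 [-99.9 -97.8 -97.5 -95.  241.2 242.1]
576 5 [-97.  -95.8 -95.4 -93.8 238.5 239.6]
580 17 [-97.6 -95.6 -95.6 -93.6 238.5 239. ]
584 17 [-96.7 -95.3 -95.1 -93.4 238.7 240.1]
588 14 [-96.4 -94.7 -94.7 -93.  238.4 239.2]
592 14 [-96.3 -94.7 -94.5 -92.7 238.5 239.2]
596 15 [-96.  -94.5 -94.6 -93.1 238.7 239.5]
600 17 [-95.6 -93.5 -93.5 -91.4 238.4 239.2]
604 11 [-96.  -94.1 -94.3 -92.5 238.6 239.2]
1603 [[ 512.  -112.7  226. ]
 [ 520.5  -98.6  245. ]
 [ 532.5  -85.3  255.4]]
top [520.5 -96.8 254.5] 255.97542842233193
```

```bash
python3 -m inch '[[-4,0.5,0,0,1],[-4,0,0,0,1],[-4,0,0,0,1],[-4,0,0,0,1],[-3,0,0,0,1],[0,0,0,0,1]]' 
python3 - <<'E'
from h import *
go(525,-99,238,-.065)
im,P=wcloud()
x,y,z=np.moveaxis(P,-1,0)
for a in range(530,560,3):
    k=(abs(x-a)<1.5)&(abs(y+98)<5)&(z>226)&(z<262)
    if k.any():print(a,k.sum(),np.percentile(y[k],[5,50,95]).round(1),np.percentile(z[k],[5,50,95]).round(1))
cv2.imwrite('pics/g.png',cv2.resize(im[190:320,160:340],(800,578),interpolation=2)[...,::-1])
E
```

```text
t: 7.53
tool_pos: [545.0, -98.0, 238.4]
tool_rot: [-0.102, 3.14, -0.0]
contact_force: [-0.7, -0.2, -0.2]
opening: 22.9
grip_force: 15.0
t7.53 p [545.  -98.  238.4] yaw -0.0649 tilt [-3.e-04 -1.e-04 -1.e+00] F [-0.66 -0.24 -0.2 ] op 22.9 grip 15.0
shift [20.1  0.3  0.4] twist deg -0.01
539 173 [-102.2  -97.3  -93.3] [230.8 246.3 251.2]
542 210 [-102.5  -98.5  -93.6] [229.9 245.5 251.8]
545 151 [-102.4  -98.2  -93.9] [233.6 250.2 251.9]
548 36 [-102.8  -98.6  -94.2] [234.1 250.4 251.5]
554 11 [-98.7 -96.9 -95. ] [239.5 241.6 242.1]
557 37 [-99.7 -97.3 -94.6] [238.5 240.1 241. ]
```

View pics/g.png

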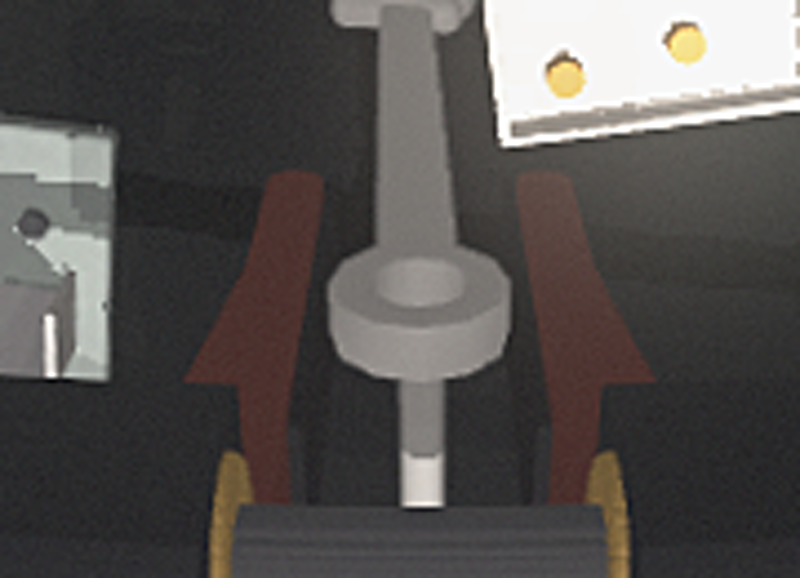

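Ring at crop (420,310) lines up with the prong at (422,450); ring top is 251.5, so it is at tip height. Threading on along the downslope.

```bash
python3 -m inch '[[-4,0,0.6,0,1],[-4,0,1.2,0,1],[-4,0,1.2,0,1],[0,0,0,0,1]]' && python3 -m inch '[[-4,0,1.2,0,1],[-4,0,0.9,0,1],[-4,0,0,0,1],[0,0,0,0,1]]'
```

```text
t: 7.92
tool_pos: [556.9, -97.1, 235.0]
tool_rot: [0.102, -3.14, -0.0]
contact_force: [0.0, 0.6, -0.8]
opening: 22.7
grip_force: 15.0
t: 8.25
tool_pos: [569.1, -96.4, 233.2]
tool_rot: [-0.102, 3.14, -0.0]
contact_force: [-0.1, -0.1, -0.8]
opening: 22.8
grip_force: 15.0
```

```bash
python3 -m inch '[[-5,0,0,0,1],[-6,0,0,0,1],[-6,0,0,0,1],[-6,0,0,0,1],[-5,0,0,0,1],[0,0,0,0,1]]' && python3 -m inch '[[-5,0,0,0,1],[-6,0,0,0,1],[-6,0,0,0,1],[-6,0,0,0,1],[-5,0,0,0,1],[0,0,0,0,1],[0,0,0,0,1]]'
```

```text
t: 8.75
tool_pos: [597.3, -94.5, 233.1]
tool_rot: [-0.102, 3.14, -0.0]
contact_force: [-1.0, -0.3, -0.4]
opening: 22.5
grip_force: 15.0
t: 9.33
tool_pos: [624.2, -93.0, 233.1]
tool_rot: [0.101, -3.14, 0.0]
contact_force: [0.0, -0.3, -1.9]
opening: 22.3
grip_force: 15.0
```

```bash
python3 -m inch '[[0,0,1.5,0,1],[0,0,1.3,0,1],[0,0,0,0,1],[0,0,0,0,0.4],[0,0,0,0,0.3],[0,0,0,0,0.1],[0,0,0,0,0],[0,0,0,0,0],[0,0,0,0,0],[0,0,-8,0,0],[0,0,-14,0,0],[0,0,-16,0,0],[0,0,-16,0,0],[0,0,0,0,0],[0,0,0,0,0]]'
python3 - <<'E'
from h import *
go(613,130.6,285,.072)
im,P=wcloud();prong(P,540,662,-125,-70,5)
E
```

```text
t: 10.58
tool_pos: [624.5, -93.1, 285.5]
tool_rot: [-0.101, 3.138, -0.0]
contact_force: [-0.3, 0.1, -1.2]
opening: 44.1
grip_force: 0.0
t10.58 p [624.5 -93.1 285.5] yaw -0.0645 tilt [-2.1e-03 -1.0e-04 -1.0e+00] F [-0.32  0.11 -1.2 ] op 44.1 grip 0.0
shift [ 27.6 222.3   0.5] twist deg 7.82
540 8 [-99.6 -98.1 -97.8 -95.9 242.2 243.7]
545 70 [-100.2  -97.6  -97.6  -94.9  242.7  244.8]
550 65 [-100.   -97.3  -97.3  -94.6  241.5  244. ]
555 71 [-99.6 -97.  -96.9 -94.2 239.9 241.8]
560 72 [-100.   -97.   -96.9  -93.8  238.4  240.1]
565 77 [-99.7 -96.4 -96.6 -93.5 238.1 239.9]
570 75 [-99.4 -96.1 -96.3 -93.2 237.9 239.8]
575 69 [-99.1 -95.7 -96.  -92.8 237.8 239.3]
580 66 [-98.1 -95.3 -95.3 -92.5 237.9 239.7]
585 61 [-97.8 -95.1 -95.1 -92.4 237.9 240.8]
590 58 [-97.5 -94.8 -95.  -92.5 238.1 239.3]
595 54 [-97.2 -94.7 -94.7 -92.2 238.1 239.6]
600 57 [-96.9 -94.6 -94.4 -91.8 237.9 239.4]
605 53 [-96.6 -93.9 -94.1 -91.5 237.9 239.6]
610 57 [-96.3 -93.9 -93.7 -91.2 237.9 239.6]
615 253 [-104.5  -93.   -93.3  -82.2  237.6  244.7]
620 230 [-104.3  -94.   -93.1  -81.9  241.8  244.7]
625 65 [-102.5  -93.7  -93.2  -84.   242.   244.7]
630 49 [-95.1 -92.7 -92.4 -89.7 238.2 239.2]
635 49 [-94.8 -91.9 -92.1 -89.4 238.  239.7]
640 50 [-94.5 -91.6 -91.8 -89.1 238.  239.5]
645 45 [-94.2 -91.8 -91.5 -88.7 238.  239.8]
650 47 [-93.9 -90.9 -91.2 -88.4 238.  239.9]
655 107 [-95.1 -89.7 -90.1 -85.1 238.8 242.1]
660 1257 [-119.9  -93.   -96.9  -73.9  246.9  262. ]
```

```bash
python3 -m inch '[[0,3,0,3.9,0],[3,8,0,3.9,0],[5,18,0,0,0],[5,28,0,0,0],[5,36,0,0,0],[5,38,0,0,0],[4,36,0,0,0],[0,28,0,0,0],[0,17,0,0,0],[0,8,0,0,0],[0,2,0,0,0],[0,0,0,0,0],[0,0,0,0,0]]'
python3 - <<'E'
from h import *
go(613,130.6,230,.072)
im,P=wcloud();prong(P,552,668,108,155,4)
E
```

```text
t: 11.72
tool_pos: [612.2, 128.1, 284.2]
tool_rot: [-0.116, -3.139, 0.002]
contact_force: [0.5, -0.4, -0.0]
opening: 44.1
grip_force: 0.0
t11.72 p [612.2 128.1 284.2] yaw 0.0738 tilt [ 4.0e-04 -1.1e-03 -1.0e+00] F [ 0.51 -0.35 -0.03] op 44.1 grip 0.0
shift [-0.7  2.5 54.2] twist deg -0.1
556 56 [131.7 134.4 134.4 137.  242.4 244.4]
560 51 [131.4 134.1 134.1 136.8 242.1 244.4]
564 50 [131.2 133.9 133.9 136.6 240.8 242.4]
568 49 [130.9 133.6 133.6 136.3 239.6 241.3]
572 48 [130.5 133.3 133.3 136.1 238.4 240.5]
576 51 [130.3 133.1 133.1 135.8 237.9 239.7]
580 55 [130.  132.7 132.8 135.6 237.9 239.6]
584 51 [129.6 132.4 132.5 135.3 237.7 239. ]
588 47 [129.4 132.2 132.2 135.1 237.8 239.2]
592 50 [129.  131.8 131.9 134.8 238.1 239.6]
596 44 [128.7 131.6 131.7 134.6 238.  239.7]
600 48 [128.4 131.  131.  133.5 237.9 240. ]
604 40 [128.2 130.7 130.7 133.2 238.  239.5]
608 318 [119.2 130.  130.4 141.6 238.4 245.2]
612 172 [118.9 130.5 130.2 141.5 242.1 244.8]
616 41 [120.4 132.3 130.8 141.3 241.5 244.1]
620 41 [127.  129.8 129.6 132.2 238.2 240. ]
624 37 [126.7 129.6 129.3 131.9 238.3 239.9]
628 252 [115.1 127.2 129.  142.9 238.5 244.6]
632 218 [114.7 131.1 129.2 143.6 240.9 245.8]
636 161 [114.5 130.3 128.9 143.4 242.1 244.7]
640 12 [125.4 131.9 133.4 141.4 238.6 242.2]
644 37 [125.2 127.6 127.9 130.7 237.8 239.5]
648 35 [124.9 128.  127.7 130.4 237.9 239.7]
652 37 [124.6 127.1 127.4 130.2 238.2 239.5]
656 34 [124.2 127.1 127.1 129.9 238.  239.6]
660 32 [124.  126.8 126.8 129.6 238.  239.1]
664 38 [122.9 126.1 126.1 129.4 238.  240.4]
```

```bash
python3 -m inch '[[0,2.2,10,0,0],[0,0,15,0,0],[0,0,15,0,0],[0,0,10,0,0],[0,0,4.2,0,0],[0,0,0,0,0],[0,0,0,0,0.5],[0,0,0,0,1],[0,0,0,0,1],[0,0,0,0,1],[0,0,0,0,1],[0,0,0,0,1]]' 15
python3 -m inch '[[0,0,-1.2,0,1],[0,0,-1,0,1],[0,0,-1,0,1],[0,0,0,0,1]]'
python3 - <<'E'
from h import *
go(612.5,130.4,233,.072)
im,P=wcloud();prong(P,556,617,108,155,4)
E
```

```text
t: 12.77
tool_pos: [612.7, 132.2, 231.1]
tool_rot: [0.113, 3.138, 0.0]
contact_force: [-0.8, -0.9, 4.1]
opening: 22.5
grip_force: 15.0
t: 13.1
tool_pos: [612.2, 132.6, 233.5]
tool_rot: [-0.112, -3.139, -0.0]
contact_force: [0.2, -0.1, -1.1]
opening: 23.0
grip_force: 15.0
t13.10 p [612.2 132.6 233.5] yaw 0.0713 tilt [ 3.e-04  1.e-04 -1.e+00] F [ 0.22 -0.12 -1.11] op 23.0 grip 15.0
shift [-0.5 -2.2  0.5] twist deg 0.04
556 95 [131.9 134.5 134.6 137.2 242.5 244.2]
560 91 [131.5 134.5 134.3 137.1 242.5 244.4]
564 86 [131.1 133.9 134.  136.8 240.9 243. ]
568 86 [130.8 133.8 133.7 136.5 239.8 241.9]
572 83 [130.4 133.3 133.3 136.2 238.6 240.1]
576 87 [130.1 133.  133.  136.  238.1 239.9]
580 86 [129.8 132.9 132.8 135.7 238.  239.6]
584 89 [129.4 132.3 132.4 135.4 237.8 239.4]
588 81 [129.2 132.3 132.1 135.1 238.  240. ]
592 87 [128.8 131.9 131.8 134.8 238.  240.3]
596 593 [110.7 116.9 122.6 134.6 245.9 262. ]
600 851 [115.8 147.3 135.3 154.9 246.1 262. ]
604 176 [121.2 130.6 132.8 144.3 238.2 261.4]
608 704 [120.9 133.1 132.5 144.1 240.6 261.9]
612 322 [120.5 133.8 132.2 143.8 244.3 261.9]
616 87 [120.2 134.7 131.9 143.5 244.8 258.5]
```

```bash
python3 -m inch '[[0,-1,0,0,1],[0,-0.9,0,0,1],[5,0,0,0,1],[6,0,0,0,1],[6,0,0,0,1],[6,0,0,0,1],[6,0,0,0,1],[5,0,0,0,1],[0,0,0,0,1]]' && python3 -m inch '[[4,0,-0.6,0,1],[4,0,-1.2,0,1],[0,0,0,0,1]]'
python3 - <<'E'
from h import *
go(570,134,233,.072)
im,P=wcloud();prong(P,550,580,108,155,4)
E
```

```text
t: 13.9
tool_pos: [577.1, 133.2, 233.8]
tool_rot: [-0.112, -3.139, -0.001]
contact_force: [-0.5, 0.2, -0.4]
opening: 22.8
grip_force: 15.0
t: 14.15
tool_pos: [569.7, 133.6, 235.6]
tool_rot: [-0.112, -3.14, -0.0]
contact_force: [-1.1, -0.6, -0.6]
opening: 22.6
grip_force: 15.0
t14.15 p [569.7 133.6 235.6] yaw 0.0714 tilt [ 0.e+00  2.e-04 -1.e+00] F [-1.11 -0.58 -0.65] op 22.6 grip 15.0
shift [-0.2  0.4  2.6] twist deg 0.03
554 546 [112.2 117.9 124.5 136.9 247.  262. ]
558 808 [120.9 148.  137.9 155.  245.5 262. ]
562 238 [122.2 128.1 133.8 145.3 241.3 261.8]
566 630 [121.9 134.7 133.5 145.  243.4 258.4]
570 305 [121.5 133.8 133.2 144.8 246.7 259.8]
574 71 [121.2 139.5 132.9 144.6 246.9 261.3]
578 30 [121.3 134.6 132.8 144.2 238.9 260.8]
```

Same state as with the first spanner. Finishing the exit, then transferring to the spare hook.

```bash
python3 -m inch '[[4,0,-1.2,0,1],[4,0,-1.2,0,1],[4,0,-1,0,1],[4,0,-0.5,0,1],[4,0,-0.5,0,1],[5,0,-0.5,0,1],[8,0,-2,0,1],[10,0,-6,0,1],[4,0,-8,0,1],[0,0,0,0,1]]' 
python3 -m inch '[[2,-5,0,-2.6,1],[2,-12,0,-2.6,1],[0,-20,0,-2.5,1],[0,-26,0,0,1],[0,-28,0,0,1],[0,-28,0,0,1],[0,-28,0,0,1],[0,-26,0,0,1],[0,-22,0,0,1],[0,-17,0,0,1],[0,-12,0,0,1],[0,-6,0,0,1],[0,-2,0,0,1],[0,0,0,0,1],[0,0,0,0,1]]' 
python3 - <<'E'
from h import *
go(525,-99,238,-.064)
im,P=wcloud();prong(P,504,600,-125,-75,5,234,262)
E
```

```text
t: 15.03
tool_pos: [523.0, 137.3, 258.4]
tool_rot: [0.111, 3.138, 0.002]
contact_force: [1.0, -0.8, -0.3]
opening: 22.7
grip_force: 15.0
t: 16.28
tool_pos: [531.5, -93.6, 256.3]
tool_rot: [-0.1, 3.14, 0.001]
contact_force: [-0.2, 0.6, -0.4]
opening: 22.6
grip_force: 15.0
t16.28 p [531.5 -93.6 256.3] yaw -0.0638 tilt [-1.e-04  4.e-04 -1.e+00] F [-0.22  0.63 -0.42] op 22.6 grip 15.0
shift [ 6.8 -5.  18.3] twist deg -0.01
514 161 [-81.8 -78.  -78.4 -75.  251.5 261.7]
519 399 [-114.7 -107.8  -94.9  -75.2  252.2  262. ]
524 305 [-105.5  -92.3  -94.1  -82.7  254.2  262. ]
529 327 [-105.1  -93.9  -93.7  -82.4  251.5  261.9]
534 36 [-104.8  -94.1  -93.4  -81.9  255.   261.6]
539 8 [-104.7 -104.6  -93.2  -81.8  258.8  259.6]
554 42 [-100.1  -97.3  -97.1  -94.   240.5  241.6]
559 49 [-99.2 -96.4 -96.5 -93.7 238.5 239.9]
564 51 [-99.1 -96.3 -96.3 -93.4 238.1 239.3]
569 53 [-98.8 -95.9 -96.  -93.1 238.  239.7]
574 42 [-98.6 -95.8 -95.8 -92.9 237.8 238.7]
599 5 [-95.8 -93.6 -94.  -92.1 238.4 239.1]
```

```bash
python3 -m inch '[[3,-2.5,0,0,1],[3,-2.7,6,0,1],[0,0,7,0,1],[0,0,5,0,1],[0,0,0,0,1],[0,0,0,0,1]]' 
python3 - <<'E'
from h import *
go(525,-99,238,-.064)
im,P=wcloud();prong(P,510,600,-125,-75,4,238,256)
x,y,z=np.moveaxis(P,-1,0)
for a in range(516,530,3):
    k=(abs(x-a)<1.5)&(abs(y+99)<4)&(z>226)&(z<262)
    if k.any():print(a,k.sum(),np.percentile(z[k],[5,50,95]).round(1))
E
```

```text
t: 16.83
tool_pos: [525.4, -99.9, 237.6]
tool_rot: [0.099, -3.139, -0.0]
contact_force: [0.6, -0.2, -0.4]
opening: 22.7
grip_force: 15.0
t16.83 p [525.4 -99.9 237.6] yaw -0.0629 tilt [ 1.1e-03  1.0e-04 -1.0e+00] F [ 0.55 -0.22 -0.41] op 22.7 grip 15.0
shift [ 0.3  1.  -0.4] twist deg -0.06
510 263 [-118.7  -84.6  -99.1  -79.5  248.2  255.9]
514 359 [-122.2 -115.5 -104.8  -87.5  248.6  256. ]
518 138 [-111.8  -93.6 -100.4  -89.   244.5  252.9]
522 426 [-111.7 -101.7 -100.2  -88.7  247.4  253.9]
526 252 [-111.4 -100.8  -99.9  -88.4  248.6  255.8]
530 50 [-111.3 -104.9  -99.7  -88.2  248.3  255.9]
534 8 [-111.1 -111.   -99.7  -88.2  244.6  255.7]
542 43 [-100.1  -97.8  -97.7  -95.3  241.7  244.9]
546 46 [-100.5  -97.9  -97.8  -95.1  242.8  243.8]
550 33 [-99.7 -97.2 -97.2 -94.8 241.5 242.8]
554 8 [-99.5 -96.8 -97.  -94.6 239.9 241. ]
578 16 [-97.3 -95.4 -95.4 -93.4 238.6 239.9]
582 19 [-97.1 -95.3 -95.1 -93.2 238.5 239.7]
586 19 [-97.  -95.  -94.9 -92.9 238.3 238.9]
590 19 [-96.  -94.8 -94.3 -92.6 238.3 239.2]
594 19 [-96.3 -94.3 -94.3 -92.2 238.8 239.7]
598 15 [-96.3 -93.4 -94.1 -91.9 238.5 239.2]
522 195 [230.1 245.4 250.2]
525 139 [232.4 248.7 250.5]
528 112 [232.5 249.1 250.7]
```

```bash
python3 -m inch '[[-4,0.9,-0.7,0,1],[-4,0,0,0,1],[-4,0,0,0,1],[-4,0,0,0,1],[-3,0,0,0,1],[0,0,0,0,1]]' && python3 -m inch '[[-4,0,0.6,0,1],[-4,0,1.2,0,1],[-4,0,1.2,0,1],[0,0,0,0,1]]' && python3 -m inch '[[-4,0,1.2,0,1],[-4,0,0.9,0,1],[-4,0,0,0,1],[0,0,0,0,1]]'
python3 - <<'E'
from h import *
go(592,-95,233,-.064)
im,P=wcloud();prong(P,540,630,-125,-75,4,238,256)
E
```

```text
t: 17.38
tool_pos: [545.3, -97.9, 238.9]
tool_rot: [-0.099, 3.14, -0.0]
contact_force: [0.4, 0.2, -0.7]
opening: 22.4
grip_force: 15.0
t: 17.72
tool_pos: [557.2, -97.0, 235.6]
tool_rot: [0.099, -3.14, 0.0]
contact_force: [-0.3, 0.4, -1.3]
opening: 22.6
grip_force: 15.0
t: 18.05
tool_pos: [569.3, -96.3, 233.7]
tool_rot: [-0.099, 3.14, -0.0]
contact_force: [0.2, 0.4, -0.6]
opening: 22.9
grip_force: 15.0
t18.05 p [569.3 -96.3 233.7] yaw -0.0632 tilt [-3.e-04 -1.e-04 -1.e+00] F [ 0.19  0.44 -0.6 ] op 22.9 grip 15.0
shift [-22.7  -0.2   0.7] twist deg -0.05
544 95 [-101.   -98.   -98.1  -95.3  242.5  245.1]
548 74 [-100.9  -97.9  -97.9  -95.   242.1  244.3]
552 86 [-100.1  -96.4  -88.7  -77.2  241.2  255.6]
556 699 [-119.   -97.1  -97.3  -75.7  247.1  256. ]
560 106 [-118.5  -98.  -102.   -85.4  240.1  255.8]
564 389 [-108.2  -96.1  -96.6  -85.1  242.7  255.8]
568 262 [-108.   -97.   -96.4  -84.9  245.   255.3]
572 129 [-107.7  -98.3  -96.2  -84.6  244.9  252.1]
576 27 [-107.5  -97.   -96.   -84.4  243.4  252.3]
580 26 [-97.4 -95.4 -95.4 -93.4 238.4 239.4]
584 26 [-97.3 -95.4 -95.3 -93.3 238.6 239.7]
588 26 [-97.  -94.6 -95.  -92.9 238.4 239.3]
592 24 [-96.6 -94.6 -94.6 -92.5 238.3 239.5]
596 9 [-96.  -94.8 -94.4 -92.9 238.4 239.1]
616 133 [-101.5  -92.7  -92.7  -83.8  241.6  244.5]
620 139 [-102.8  -93.9  -93.2  -83.5  242.6  244.3]
624 73 [-102.7  -94.3  -93.   -83.3  242.5  244.5]
```

Threaded. Sliding on 24 mm, lowering, releasing, then back over to the large spanner.

```bash
python3 -m inch '[[-5,0,0,0,1],[-5,0,0,0,1],[-5,0,0,0,1],[-5,0,0,0,1],[-4,0,0,0,1],[0,0,0,0,1],[0,0,1.5,0,1],[0,0,1.8,0,1],[0,0,0,0,1],[0,0,0,0,0.4],[0,0,0,0,0.3],[0,0,0,0,0.1],[0,0,0,0,0],[0,0,0,0,0],[0,0,-8,0,0],[0,0,-14,0,0],[0,0,-16,0,0],[0,0,-16,0,0],[0,0,0,0,0],[0,0,0,0,0]]'
python3 - <<'E'
from h import *
go(635,129,285,.072)
im,P=wcloud();prong(P,560,640,-125,-70,4)
E
```

```text
t: 19.77
tool_pos: [592.9, -95.1, 285.6]
tool_rot: [-0.099, 3.138, -0.0]
contact_force: [-0.1, -0.5, -0.2]
opening: 43.9
grip_force: 0.0
t19.77 p [592.9 -95.1 285.6] yaw -0.0628 tilt [-2.2e-03 -1.0e-04 -1.0e+00] F [-0.05 -0.48 -0.21] op 43.9 grip 0.0
shift [-25.8 226.6   0.6] twist deg 7.72
560 47 [-100.   -97.3  -97.2  -94.4  238.3  239.8]
564 52 [-99.8 -96.9 -97.  -94.1 237.9 239.3]
568 49 [-99.6 -96.7 -96.8 -93.9 238.  239.5]
572 45 [-99.4 -96.4 -96.5 -93.7 238.2 239.5]
576 41 [-98.4 -95.6 -95.9 -93.4 238.  239.7]
580 43 [-98.2 -95.9 -95.6 -93.1 238.1 239.3]
584 40 [-98.  -95.1 -95.4 -92.8 238.1 239.5]
588 304 [-107.1  -95.5  -95.8  -84.6  238.3  245.2]
592 169 [-107.   -95.3  -95.6  -84.3  242.   244.5]
596 43 [-106.   -96.3  -95.5  -85.   241.6  244.1]
600 37 [-97.  -94.6 -94.4 -91.8 237.9 240. ]
604 40 [-96.8 -94.2 -94.2 -91.5 238.2 240. ]
608 37 [-96.6 -93.6 -93.9 -91.2 238.2 239.7]
612 38 [-96.4 -93.3 -93.6 -90.9 238.  239.6]
616 249 [-104.3  -93.   -93.3  -82.2  237.1  245. ]
620 168 [-104.3  -93.1  -93.1  -81.9  241.4  244.7]
624 73 [-104.1  -95.6  -93.   -81.8  242.   244.5]
628 19 [-94.5 -92.2 -92.2 -89.9 238.4 239.5]
632 30 [-94.4 -91.9 -92.  -89.6 238.  239.2]
636 31 [-94.2 -91.8 -91.7 -89.3 238.6 239.8]
```

```bash
python3 -m inch '[[0,3,0,3.9,0],[-2,8,0,3.8,-0.2],[-5,18,0,0,-0.2],[-6,28,0,0,-0.2],[-6,36,0,0,-0.2],[-5,38,0,0,-0.2],[-2,36,0,0,-0.2],[0,29,0,0,-0.2],[0,18,0,0,-0.2],[0,9,0,0,-0.2],[0,4,0,0,-0.2],[0,0,0,0,-0.2],[0,0,0,0,-0.2]]'
python3 - <<'E'
from h import *
go(634.5,128.9,226.7,.072)
im,P=wcloud();prong(P,615,668,108,155,3)
E
```

```text
t: 20.9
tool_pos: [633.7, 127.8, 284.3]
tool_rot: [-0.115, -3.139, 0.002]
contact_force: [0.1, -1.4, 0.5]
opening: 53.0
grip_force: 0.0
t20.90 p [633.7 127.8 284.3] yaw 0.0735 tilt [ 2.e-04 -1.e-03 -1.e+00] F [ 0.07 -1.36  0.46] op 53.0 grip 0.0
shift [-0.7  1.1 57.6] twist deg -0.08
615 36 [127.4 130.2 130.2 133.  237.9 239.3]
618 36 [127.2 130.  130.  132.8 238.1 239.4]
621 36 [126.9 129.7 129.8 132.6 237.7 239.6]
624 34 [126.7 129.5 129.6 132.4 237.8 239.5]
627 47 [115.6 128.6 123.9 132.2 237.7 241.8]
630 283 [114.6 128.4 128.8 143.1 238.9 244.9]
633 162 [115.2 129.5 129.4 143.6 242.2 244.7]
636 152 [114.9 130.  129.1 143.3 242.4 244.9]
639 37 [122.2 134.1 132.2 142.3 242.5 244.5]
642 23 [125.3 127.5 127.8 130.4 238.2 239.5]
645 31 [125.  128.  127.7 130.3 238.1 240. ]
648 27 [124.8 127.2 127.4 130.1 238.1 239.2]
651 31 [124.6 127.5 127.2 129.9 238.2 239.4]
654 26 [124.3 127.  127.  129.6 238.2 239.5]
657 27 [124.1 126.4 126.8 129.4 237.9 239.3]
660 29 [123.9 126.3 126.6 129.3 238.  239.4]
663 26 [123.6 126.  126.3 129.1 238.  239.3]
666 45 [122.6 126.4 126.4 130.2 238.2 241.6]
```

```bash
python3 -m inch '[[0,0,10,0,-0.2],[0,0,16,0,-0.2],[0,0,16,0,-0.2],[0,0,11,0,-0.2],[0,0,4.4,0,-0.2],[0,0,0,0,0],[0,0,0,0,0.1],[0,0,0,0,1],[0,0,0,0,1],[0,0,0,0,1],[0,0,0,0,1],[0,0,0,0,1]]' 20
python3 -m inch '[[0,0,-1.5,0,1],[0,0,-1.5,0,1],[0,0,-1.5,0,1],[0,0,-1.5,0,1],[0,0,0,0,1]]'
python3 - <<'E'
from h import *
go(634.5,128.9,233,.072)
im,P=wcloud();prong(P,590,640,108,155,4)
E
```

```text
t: 21.95
tool_pos: [634.2, 129.6, 228.0]
tool_rot: [0.112, 3.138, 0.0]
contact_force: [-0.3, -0.6, 3.5]
opening: 29.4
grip_force: 20.0
t: 22.37
tool_pos: [633.7, 129.8, 233.3]
tool_rot: [-0.112, -3.14, -0.0]
contact_force: [-0.6, 0.1, -1.0]
opening: 30.1
grip_force: 20.0
t22.37 p [633.7 129.8 233.3] yaw 0.0715 tilt [ 0.e+00  1.e-04 -1.e+00] F [-0.62  0.13 -0.97] op 30.1 grip 20.0
shift [-0.9 -0.8  0.3] twist deg 0.03
590 94 [128.9 131.7 131.8 134.7 238.  239.9]
594 91 [128.6 131.7 131.5 134.4 238.  240.4]
598 77 [128.8 131.5 131.5 134.1 237.9 240.1]
602 83 [128.5 131.2 131.2 133.8 238.  239.4]
606 78 [128.2 130.9 130.9 133.6 237.9 239.8]
610 80 [127.8 130.7 130.6 133.3 238.2 239.6]
614 76 [127.6 130.3 130.3 133.  238.2 239.8]
618 496 [108.  112.  120.4 132.8 243.7 261.9]
622 847 [113.5 147.9 134.2 155.  245.7 262. ]
626 310 [114.8 120.5 130.8 146.8 238.3 261.9]
630 928 [114.5 131.2 129.7 145.  242.5 261.8]
634 492 [114.1 130.3 129.4 144.6 246.3 261.4]
638 169 [113.8 135.  129.1 144.4 246.4 261.4]
```

```bash
python3 -m inch '[[3,-0.6,0,0,1],[6,0,0,0,1],[8,0,0,0,1],[8,0,0,0,1],[8,0,0,0,1],[8,0,0,0,1],[8,0,0,0,1],[6,0,0,0,1],[0,0,0,0,1]]' && python3 -m inch '[[5,0,-1.2,0,1],[5,0,-1.5,0,1],[5,0,-1.5,0,1],[5,0,-1,0,1],[5,0,-0.3,0,1],[5,0,0,0,1],[6,0,0,0,1],[8,0,-2,0,1],[10,0,-8,0,1],[6,0,-15,0,1],[0,0,-20,0,1],[0,0,-18,0,1],[0,0,-8,0,1],[0,0,0,0,1]]' 
python3 - <<'E'
from h import *
go(489,-256,312,.072)
E
```

```text
t: 23.17
tool_pos: [577.5, 133.4, 233.4]
tool_rot: [-0.111, -3.139, -0.001]
contact_force: [0.2, -0.2, -1.0]
opening: 29.8
grip_force: 20.0
t: 24.33
tool_pos: [519.5, 137.6, 312.0]
tool_rot: [0.112, 3.136, 0.003]
contact_force: [-0.2, -0.8, -2.3]
opening: 30.0
grip_force: 20.0
t24.33 p [519.5 137.6 312. ] yaw 0.0715 tilt [-0.0034  0.0021 -1.    ] F [-0.24 -0.79 -2.27] op 30.0 grip 20.0
shift [   2.1 -394.8   -0. ] twist deg 0.03
```

```bash
python3 -m inch '[[0,-10,0,0,1],[3,-20,0,0,1],[3,-30,0,0,1],[3,-38,0,0,1],[3,-38,0,0,1],[3,-38,0,0,1],[3,-38,0,0,1],[3,-38,0,0,1],[0,-38,0,0,1],[0,-38,0,0,1],[0,-30,0,0,1],[0,-20,0,0,1],[0,-12,0,0,1],[0,-6,0,0,1],[0,-2,0,0,1],[0,0,0,0,1],[0,0,0,0,1]]'
python3 - <<'E'
from h import *
go(470,-256,312,.072)
im,P=wcloud();x,y,z=np.moveaxis(P,-1,0)
k=(z>90)&(z<108)&(abs(x-489)<60)&(abs(y+256)<60);q=P[k];print(len(q))
c,r=cv2.minEnclosingCircle(q[:,:2].astype(np.float32));print('rim',c,r)
k=(z>110)&(z<150)&(abs(x-470)<40)&(abs(y+256)<40);q=P[k];print('jaw',len(q),np.percentile(q,[2,50,98],axis=0).round(1) if len(q) else '')
cv2.imwrite('pics/i.png',cv2.resize(im,(800,600),interpolation=2)[...,::-1])
E
```

```text
t: 25.75
tool_pos: [469.7, -255.2, 309.1]
tool_rot: [-0.111, -3.139, -0.001]
contact_force: [-1.0, 0.2, -0.7]
opening: 29.5
grip_force: 20.0
t25.75 p [ 469.7 -255.2  309.1] yaw 0.0705 tilt [ 8.e-04  6.e-04 -1.e+00] F [-0.98  0.17 -0.71] op 29.5 grip 20.0
shift [-0.4 -0.8 -2.9] twist deg 0.08
864
rim (487.7275390625, -255.8157196044922) 45.93277359008789
jaw 62 [[ 465.2 -270.9  135.4]
 [ 467.  -261.7  144.4]
 [ 473.7 -234.9  149.1]]
```

View pics/i.png

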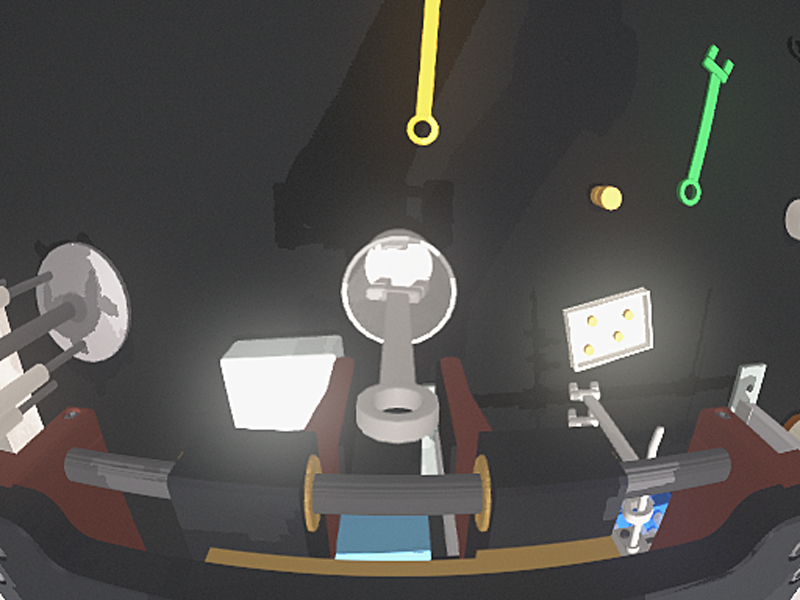

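The spanner hangs vertically with its jaw at (393,290), inside the pot rim ((400,287) in the picture). The rim measures (487.7, −255.8) with r=46, as it should. Lowering.

```bash
python3 -m inch '[[0,-2,10,0,1],[0,0,16,0,1],[0,0,20,0,1],[0,0,20,0,1],[0,0,20,0,1],[0,0,18,0,1],[0,0,12,0,1],[0,0,5,0,1],[0,0,1,0,1],[0,0,0,0,1],[0,0,0,0,1]]' 
python3 -m inch '[[0,0,1.5,0,1],[0,0,1.5,0,1],[0,0,1,0,1],[0,0,0,0,1]]'; python3 -m inch '[[0,0,1,0,1],[0,0,1,0,1],[0,0,1,0,1],[0,0,0,0,1]]'
```

```text
t: 26.72
tool_pos: [470.0, -258.3, 188.3]
tool_rot: [0.112, 3.139, -0.001]
contact_force: [-0.1, 0.1, -1.3]
opening: 29.7
grip_force: 20.0
t: 27.05
tool_pos: [469.6, -258.1, 183.7]
tool_rot: [0.112, 3.139, 0.0]
contact_force: [0.6, 0.2, -1.2]
opening: 29.9
grip_force: 20.0
t: 27.38
tool_pos: [470.6, -258.4, 181.6]
tool_rot: [0.112, 3.137, -0.001]
contact_force: [-0.1, 1.1, 6.2]
opening: 29.4
grip_force: 20.0
```

```bash
python3 -m inch '[[0,0,0,0,1],[0,0,0,0,1],[3,0,0,0,1],[4,0,0.1,0,1],[4,0,0.3,0,1],[4,0,0.4,0,1],[0,0,0,0,1]]' 6 && python3 -m inch '[[4,0,0.4,0,1],[4,0,0.5,0,1],[3,0,0.5,0,1],[0,0,0,0,1]]'; python3 -m inch '[[3,0,0.5,0,1],[3,0,0.5,0,1],[0,0,0,0,1]]'
python3 - <<'E'
from h import *
go(440,-256,175,.072)
im,P=wcloud();x,y,z=np.moveaxis(P,-1,0)
k=(z>96)&(z<104)&(abs(x-489)<60)&(abs(y+256)<60)&(x>450);q=P[k]
c,r=cv2.minEnclosingCircle(q[:,:2].astype(np.float32));print('rim',len(q),c,r)
cv2.imwrite('pics/j.png',cv2.resize(im,(800,600),interpolation=2)[...,::-1])
E
```

```text
t: 27.97
tool_pos: [454.5, -257.4, 180.6]
tool_rot: [0.113, 3.138, -0.0]
contact_force: [0.4, 0.6, 5.6]
opening: 30.1
grip_force: 6.0
t: 28.3
tool_pos: [443.6, -256.5, 179.1]
tool_rot: [0.113, 3.138, 0.0]
contact_force: [0.1, 0.7, 4.5]
opening: 29.6
grip_force: 6.0
t: 28.55
tool_pos: [437.5, -256.0, 177.9]
tool_rot: [0.113, 3.139, 0.0]
contact_force: [-1.7, 0.1, 5.1]
opening: 29.6
grip_force: 6.0
t28.55 p [ 437.5 -256.   177.9] yaw 0.0719 tilt [-8.e-04  2.e-04 -1.e+00] F [-1.7   0.12  5.1 ] op 29.6 grip 6.0
shift [-2.5  0.2  2.9] twist deg 0.01
rim 640 (488.4358215332031, -254.9663848876953) 45.931419372558594
```

View pics/j.png

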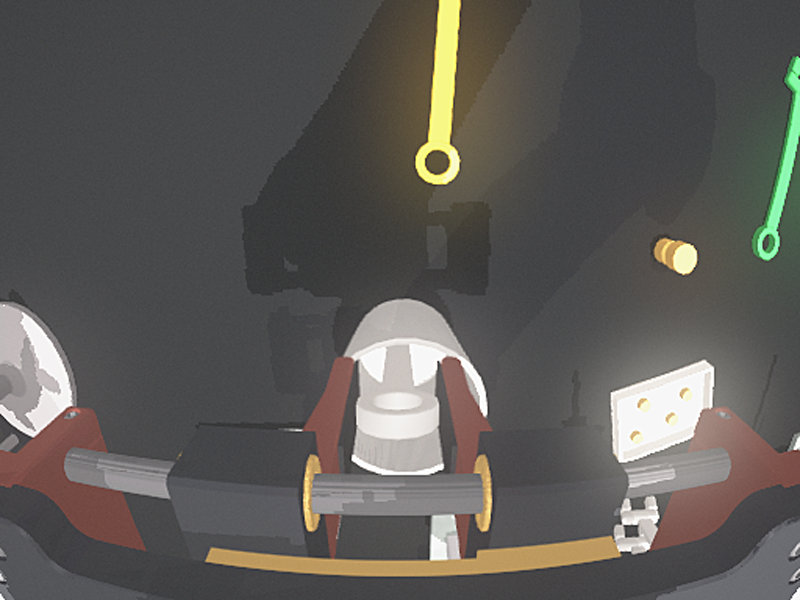

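The ring at (397,410) has moved over the near rim and is leaning; the pot hasn't shifted (rim 488.4, −255.0). I'm leaning it a few mm more until the shank meets the rim.

```bash
python3 -m inch '[[2,0,0.3,0,1],[2,0,0.4,0,1],[0,0,0,0,1]]';  python3 -m inch '[[2,0,0.4,0,1],[2,0,0.4,0,1],[0,0,0,0,1]]';python3 - <<'E'
from h import *
F=[]
for i in range(4):
    im,P=wcloud();F.append(get_state()['contact_force'])
print(np.mean(F,0).round(2))
im,P=cloud('top');x,y,z=np.moveaxis(P,-1,0)
x,y,z=np.moveaxis(wcloud()[1],-1,0)
k=(z>96)&(z<104)&(abs(x-489)<60)&(abs(y+256)<60)&(x>455);q=np.stack([x[k],y[k]],1)
print('rim',len(q),cv2.minEnclosingCircle(q.astype(np.float32)))
E
```

```text
t: 28.85
tool_pos: [433.6, -255.6, 177.0]
tool_rot: [0.113, 3.139, 0.0]
contact_force: [-1.0, 0.4, 5.3]
opening: 29.9
grip_force: 6.0
t: 29.1
tool_pos: [429.5, -255.3, 175.9]
tool_rot: [0.113, 3.14, 0.0]
contact_force: [-0.4, 0.9, 3.1]
opening: 30.0
grip_force: 6.0
[-0.17  0.93  3.82]
rim 178 ((489.1659240722656, -254.01974487304688), 45.741127014160156)
```

```bash
python3 -m inch '[[2.5,0,0.5,0,1],[2.5,0,0.5,0,1],[0,0,0,0,1],[0,0,0,0,1]]';python3 - <<'E'
from h import *
F=[]
for i in range(4):
    im,P=wcloud();F.append(get_state()['contact_force'])
print(np.mean(F,0).round(2))
x,y,z=np.moveaxis(P,-1,0)
k=(z>96)&(z<104)&(abs(x-489)<60)&(abs(y+256)<60)&(x>455);q=np.stack([x[k],y[k]],1)
print('rim',len(q),cv2.minEnclosingCircle(q.astype(np.float32)))
# shank: points between ring and rim centre strip
p=get_state()['tool_pos']
for zz in range(95,185,8):
    k=(abs(z-zz)<4)&(abs(y-p[1])<6)&(abs(x-450)<45)
    if k.sum()>3: print(zz,k.sum(),np.percentile(x[k],[5,50,95]).round(1))
E
```

```text
t: 29.73
tool_pos: [424.5, -254.9, 174.9]
tool_rot: [0.113, 3.14, 0.0]
contact_force: [2.1, -1.1, 2.9]
opening: 30.1
grip_force: 6.0
[1.07 0.21 2.51]
rim 68 ((485.0990905761719, -254.41934204101562), 44.459442138671875)
95 51 [440.5 441.2 446.1]
103 96 [440.2 442.7 444.7]
111 25 [441.  442.  442.6]
119 34 [438.7 440.  440.8]
127 33 [436.6 437.5 438.5]
135 37 [434.6 435.5 436.6]
143 47 [432.2 433.4 434.3]
151 39 [429.4 430.1 431. ]
159 15 [425.3 428.8 429.7]
167 194 [423.9 425.7 428.3]
175 4 [424.1 426.3 427.2]
183 22 [418.8 419.2 419.8]
```

The shank's front face now reads x≈444 at rim height, so it is on the inner wall at a lean of ~0.28 rad, with about 1 N of side force. Releasing.

```bash
python3 -m inch '[[0,0,0,0,0.25],[0,0,0,0,0.2],[0,0,0,0,0],[0,0,0,0,-0.3],[0,0,0,0,-0.3],[0,0,0,0,-0.3],[0,0,-10,0,-0.3],[0,0,-20,0,-0.3],[0,0,-25,0,-0.3],[0,0,-25,0,-0.3],[0,0,-25,0,-0.3],[0,0,-20,0,-0.3],[0,0,0,0,-0.3],[0,0,0,0,-0.3]]'
python3 - <<'E'
from h import *
im,P=wcloud();x,y,z=np.moveaxis(P,-1,0)
k=(z>96)&(z<104)&(abs(x-489)<60)&(abs(y+256)<60)&(x>446);q=np.stack([x[k],y[k]],1)
print('rim',len(q),cv2.minEnclosingCircle(q.astype(np.float32)))
k=(z>110)&(z<230)&(x>370)&(x<560)&(abs(y+255)<16);q=P[k]
if len(q):
    print('ring z max',np.percentile(q[:,2],99).round(1),q[q[:,2]>np.percentile(q[:,2],85)].mean(0).round(1))
prong(P,560,640,-125,-70,6)
t,_=cloud('top')
cv2.imwrite('pics/k.png',np.hstack([cv2.resize(im,(400,300)),cv2.resize(t[80:270,130:383],(400,300),interpolation=2)])[...,::-1])
E
```

```text
t: 31.1
tool_pos: [425.0, -255.2, 301.2]
tool_rot: [0.112, 3.137, -0.001]
contact_force: [0.8, -0.2, -0.4]
opening: 57.3
grip_force: 0.0
rim 601 ((487.6119384765625, -255.3370361328125), 45.79764938354492)
ring z max 181.3 [ 429.7 -240.1  180. ]
```

View pics/k.png

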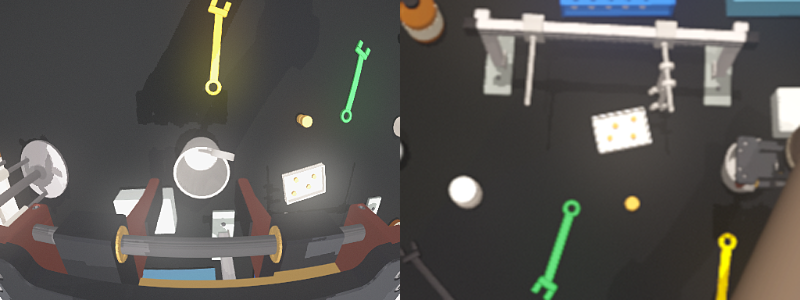

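Left half: the pot is upright, with the spanner standing in it, its ring at (229,155), now leaning towards +y along the rim. Right half: two rings on the spare hook (665,95). The crowded hook is empty. That was the last picture, so I'm checking the rest numerically.

```bash
python3 -m inch '[[20,0,-10,0,-0.3],[20,0,-10,0,-0.3],[0,0,0,0,-0.3],[0,0,0,0,-0.3],[0,0,0,0,-0.3],[0,0,0,0,-0.3]]'
python3 - <<'E'
from h import *
for i in range(2):
    im,P=wcloud();x,y,z=np.moveaxis(P,-1,0)
    k=(z>103)&(z<200)&(np.hypot(x-488,y+255)<110);q=P[k]
    for a in range(104,200,10):
        m=abs(q[:,2]-a)<5
        if m.sum()>3: print(a,m.sum(),np.median(q[m],0).round(1),q[m].min(0).round(1),q[m].max(0).round(1))
    k=(z<90)&(z>-5)&(np.hypot(x-488,y+255)<40);q=P[k];print('inside',np.percentile(q[:,2],[5,25,50,75,95]).round(1))
    k=(z>96)&(z<103)&(np.hypot(x-488,y+255)<55);print('rim',cv2.minEnclosingCircle(np.stack([x[k],y[k]],1).astype(np.float32)))
T,P=cloud('top');prong(P,550,650,-125,-70,6)
S,P=cloud('scene');x,y,z=np.moveaxis(P,-1,0)
k=(z>110)&(z<200)&(np.hypot(x-488,y+255)<110);q=P[k];print('scene ring',len(q),np.percentile(q,[2,50,98],axis=0).round(1) if len(q) else '')
E
```

```text
t: 31.7
tool_pos: [385.1, -251.7, 319.2]
tool_rot: [-0.111, -3.138, -0.0]
contact_force: [-0.4, -0.3, -0.3]
opening: 57.1
grip_force: 0.0
104 9 [ 449.2 -247.4  106. ] [ 447.6 -298.3  103. ] [ 478.8 -235.6  108.8]
114 12 [ 446.5 -244.8  112. ] [ 445.1 -246.3  109.1] [ 448.9 -233.4  118.1]
124 16 [ 443.9 -242.6  123.1] [ 441.7 -245.1  119.3] [ 447.3 -231.3  128.4]
134 15 [ 440.8 -240.4  134.9] [ 439.1 -242.8  129.3] [ 443.7 -230.7  138.8]
144 5 [ 440.1 -240.5  140.4] [ 437.8 -240.7  139.4] [ 442.  -238.   142.3]
164 25 [ 432.9 -225.7  165.2] [ 427.2 -236.6  160.1] [ 434.8 -217.   168.7]
174 31 [ 428.1 -238.9  176.6] [ 424.  -241.5  171.1] [ 440.9 -211.3  178.9]
184 220 [ 429.4 -227.3  186. ] [ 423.7 -240.6  179.2] [ 438.6 -213.2  189. ]
194 7 [ 431.4 -224.6  189.1] [ 429.3 -226.6  189. ] [ 434.3 -221.5  189.7]
inside [ 1.   6.5 32.2 60.1 78.7]
rim ((488.04339599609375, -255.2162628173828), 46.22793197631836)
104 8 [ 448.6 -247.4  106.9] [ 446.4 -293.1  103. ] [ 507.5 -237.1  108.1]
114 14 [ 446.4 -244.9  113.7] [ 443.8 -246.4  109.6] [ 448.6 -233.4  118.9]
124 12 [ 443.6 -242.5  124.4]
[... 764 characters left out ...]
 236.1 238.7]
574 5 [-98.  -95.8 -95.5 -92.9 235.  237.4]
580 9 [-98.3 -95.2 -95.3 -92.4 236.  242. ]
586 16 [-104.2  -94.   -94.9  -85.5  238.   246. ]
592 19 [-106.5  -95.3  -95.9  -85.4  239.1  245.7]
598 4 [-96.  -94.8 -94.5 -92.9 235.4 240.4]
604 6 [-96.1 -93.5 -93.4 -90.7 236.8 238.2]
610 6 [-95.9 -93.4 -93.3 -90.7 238.6 239.9]
616 19 [-102.   -90.9  -92.6  -83.2  236.1  244.3]
622 16 [-101.7  -93.2  -92.5  -83.3  240.8  244.4]
628 4 [-94.  -92.8 -92.8 -91.5 236.5 237.1]
634 8 [-94.7 -91.4 -91.8 -89.  235.5 240.5]
640 5 [-94.3 -91.3 -91.4 -88.5 236.3 242.4]
646 4 [-92.  -90.5 -90.6 -89.2 236.1 238.5]
scene ring 99 [[ 430.  -237.6  111. ]
 [ 441.1 -225.7  163.6]
 [ 453.7 -209.6  186.4]]
```

Ring centre is near (432, −226, 174) and at rest. The extrapolated jaw point is about (472, −262, 12): inside the pot, about 17 mm off its axis. Both small rings hang at 41 and 70 mm from the spare plate, and the robot is clear.

```bash
python3 -c "
from cell import *
print(job_done())"
```

```text
the job is handed in; nothing more can be done
None
```

The job is handed in at about 32 s of the 72 s allowed, though no verdict came back: by my last measurements both smaller spanners hang still on the spare hook, the large spanner leans at rest, jaw down, in the upright tool pot, and the robot is clear of everything.

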